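# Raise the dishes in the dish case with the cam lever

## Task

Open the blue-framed lid of the dish case all the way until it rests on its stop, then swing the red-handled cam lever inside up to its highest lift point, so that the stack of dishes stands as high as it goes for a colleague to take one. The lever is sprung and falls back if let go, and past its top the cam lowers the dishes again: finish still holding the handle steady at the top with the gripper, and leave the dishes and glassware around the case where they stand.

Things in the scene. Friction and masses are not known exactly. Their poses are not given: they have to be found in the camera images.
- case: Grey open-topped dish case fixed to the table, 200 (x) by 240 (y) by 115 mm high, walls 5 mm; origin at the centre of its underside on the table, x axis from its front (robot side) to its hinge side, z up. It is turned by up to 20 degrees. Inside, at y = +60 mm, stands a lift platform with a stack of three dishes (90 mm across, 16 mm high each, top of stack 106 mm above the table at rest); at negative y lies the cam lever.
- lid (a joint): Lid of the case (blue frame with a clear pane, 200 by 240 by 6 mm, about 0.25 kg), hinged along the far (+x) rim; 0 = shut, grows as it opens, 1.57 = upright, 1.76 = resting on its stop leaning back past upright. It falls shut if released before upright and falls onto the stop when past it.
- lid_hinge (a point): Middle of the lid's hinge line, 115.5 mm above the table, in the case frame at x = +100, y = 0 mm; the line runs along the case's y axis.
- lid_grip (a point): Middle of the black round bar handle on the lid (12 mm thick, 100 mm long along the case's y axis, on a post at each end). Lid shut: 42 mm above the lid's underside, 36 mm above its upper face, 192 mm in front of the hinge, 8 mm behind the lid's front edge. It moves with the lid.
- cam_lever (a joint): Cam lever, turning about a level axis along the case's y axis; 0 = at rest, the lever leaning towards the case's front, 0.35 rad above level; it grows as the handle swings up and over towards the hinge side. At 1.22 the lever stands upright and the eccentric cam is at its highest lift (dishes 22 mm up); further on, up to the end stop at 1.70, the dishes go down again. A spring always pulls it back to 0 (about 2 N at the handle at rest, 3 N at the top).
- lever_pivot (a point): Point on the lever's turning axis level with the handle's middle: in the case frame x = +40, y = -65, z = +62 mm.
- lever_grip (a point): Middle of the lever's red round handle bar, 14 mm thick, 56 mm long along the case's y axis, 85 mm from the turning axis, held at its inner (+y) end by the lever rod; room of 35 mm or more around it for fingers from above. It moves with the lever: 91 mm above the table at rest, 147 mm at the top.
- top_dish (a point): Centre of the uppermost of the three loose dishes on the lift platform (90 mm across, 16 mm high): 98 mm above the table at rest, 120.5 mm at the highest lift.
- dish_stack: Bystander: stack of five dishes standing beside the case, 90 mm across, 80 mm high; origin at the centre of its underside.
- wash_bottle: Bystander: yellowish bottle with a red cap, 60 mm across, 160 mm high; origin at the centre of its underside.
- beaker: Bystander: clear glass beaker, 72 mm across, 85 mm high; origin at the centre of its underside.

How it is judged (in metres and radians):
On the way, in this order (a step that is already met when the one before it is completed fails the run):
1. the lid lies back on its stop (value of joint lid above 1.7 rad), for 0.2 s.
2. the cam lever is at its highest lift point (value of joint cam_lever between 1.08 and 1.36 rad), for 0.3 s.
At the end, for the whole second after the job is handed in: Lid on its stop (above 1.70 rad); cam lever within 0.14 rad of its highest lift point (1.22 rad), still (under 0.15 rad/s), held by the fingers with over 1 N; top dish level within 0.1 rad, its centre 116 to 126 mm above the table, not touched by the fingers (all of step 2 and value of joint lid above 1.7 rad and velocity of joint cam_lever between -0.15 and 0.15 rad/s and contact force between the fingers and cam_lever above 1 N and z of top_dish in the frame of case between 0.116 and 0.126 m and angle between top_dish's own z axis and vertical below 0.1 rad and contact force between the fingers and dish2 below 0.1 N); the arm keeps its last pose, push and grip.
It fails at once if a bystander is pushed more than 25 mm or tipped (distance of any of dish_stack, wash_bottle, beaker from where it was at the start of the episode above 0.025 m or angle between any of dish_stack, wash_bottle, beaker's own z axis and vertical above 0.5 rad).
It also fails if it takes over 51 s, if anything falls off the work surface, if the arm or the gripper's body presses on something with over 40 N, if the wrist force passes 120 N, or if a joint passes its speed limit or range.

## Robot

A 6-joint arm with a two-finger parallel gripper is mounted at the origin on the work surface. World frame = base frame: x ahead of the robot, y to its left, z up, the work surface at z = 0. Lengths are in mm, angles in degrees, forces in N, time in s.
With the tool pointing down it reaches from about 300 to 775 mm from the base axis. Payload 14.6 kg.
Tool frame: the origin (TCP) lies midway between the tips of the shut fingers; the grasp point (between the pads) lies 19 mm behind it (r.hold_point_z is the distance from the TCP to the grasp point, in mm); y points along the fingers, z is the direction in which the jaws open and shut, and the axes are right-handed (so a half turn about y gives the same grasp; the last joint's range is limited). The gripper opens to 94 mm and grips with 3 to 60 N. Pads are 16 mm wide; open, the fingers measure 119 mm over their backs; the gripper's body (75 mm by 177 mm) begins 78 mm behind the grasp point.
Start: joints at [-71.024, 17.183, 87.147, -0, 75.671, -3.816], TCP at [213.057, -507.046, 205.446] pointing down, gripper open.
Joint ranges: [-173.82, 173.82], [-45.26, 126.66], [13.44, 144.39], [-59.66, 239.66], [0, 175.72], [-146.38, 146.38]. Speed limits (degrees/s): [127.2, 127.2, 147.25, 180, 180, 180].

## Interface

Orientations are given as [roll, pitch, yaw] about the fixed x, y, z axes, in that order (R = Rz(yaw) Ry(pitch) Rx(roll)).
In Python, from cell import sensors, imaging, r gives the robot as it stands.
- The arm moves only by the tool move_arm, never from a script. Its argument "deltas" is a list of rows, each a list of 3 entries, a list of its own where there are three numbers: the turn, a rotation vector about the world's x, y, z in degrees, then the shift along the world's x, y, z in mm, then the closure, from 0 (fully open) to 1 (shut). In form: [[[ax, ay, az], [x, y, z], jaw], ...]. A call has 1 to 20 rows; each row shifts and turns the commanded pose from where the row before left it; what a row does not reach is not made up. A row lasts 1/12 s, in which the tool goes at most 41.7 mm and 7.16 degrees, less where a joint would pass 70% of its speed; a pose out of reach is approached as far as the arm can. A call with a gripper value outside its range is refused whole. The fingers move at their own pace and stop on an object; the grip force is fixed at half the most. Time passes only in rows, so rows that do not move let the fingers close. It gives the time, the measured TCP pose, the force and the opening at its end, in the units of the state.
- sensors.sense(): the state, without advancing time (a new reading comes with each control period).
- imaging.snapshot(name): name is "scene" or "top"; returns a dict with "color" (480x640x3 uint8, red, green, blue), "z_map" (480x640 float32, mm along the optical axis (not along the pixel's ray), 0 where there is no reading), "fx", "fy", "cx", "cy" (pixels), "k1" (the pictures are not rectified: a ray, as slopes to the right and down, at radius r is drawn at 1 + k1 r^2 times it, then the intrinsics apply), "eye" and "rotation" of the camera in the world. Camera axes: x right, y down, z forward; pixel columns grow to the right and rows downward; lengths in mm; the calibration is good to about 2 mm. A picture is of the moment at which its call begins.
- r.hand_in(): hands the job in, once; it reports no verdict.
The state is a dict: "clock": time; "joints": joint angles; "joint_vel": joint speeds; "joint_efforts": joint torques, N m; "tcp_pos": TCP position; "tcp_rot": TCP orientation; "ft_force": force on the tool from outside, world axes, zero at the start; "wrist_torque": the same for the moment, N m; "grip_width": finger opening in mm.
Only numpy, scipy, OpenCV 4.12 (cv2) and the standard library are available. Lean on these libraries where they do the work, as an engineer would, in place of code of your own. Each camera call takes 0.05 s, during which the arm holds its last target. There are 200 camera calls.

## Working session

There is one attempt and no reset: what is moved stays moved. The work goes in short steps, Python scripts to look and compute and a tool call to move; the robot and the scene stay as the last step left them, time stands still between calls to the robot, and variables do not carry over. Pictures are saved under pics/ and viewed, about 8 in all and at most 12, crops included, and the job is handed in when it is done.

Besides the shell and the picture viewer there is one more tool, called after "Call:" by a JSON object that holds its "api" and its "payload", one argument or row to a line. move_arm: Moves the arm, as the interface text tells. Its arguments: {"type":"object","properties":{"deltas":{"type":"array"}},"required":["deltas"]}

```bash
mkdir -p pics; ls
cat > h.py <<'E'
import numpy as np, cv2
from cell import sensors, imaging, r
def snap(n,name=None):
    s=imaging.snapshot(n)
    if name: cv2.imwrite(f'pics/{name}.png',s['color'][:,:,::-1])
    return s
def rays(s,uv):
    uv=np.atleast_2d(np.float64(uv)); d=np.stack([(uv[:,0]-s['cx'])/s['fx'],(uv[:,1]-s['cy'])/s['fy']],1); p=d.copy()
    for _ in range(20): p=d/(1+s['k1']*(p**2).sum(1,keepdims=True))
    return np.c_[p,np.ones(len(p))]
def onplane(s,uv,z):
    d=rays(s,uv)@np.array(s['rotation']).T; e=np.array(s['eye'])
    return e+d*((z-e[2])/d[:,2])[:,None]
def pts(s,uv):
    uv=np.atleast_2d(uv).astype(int); z=s['z_map'][uv[:,1],uv[:,0]]
    return np.array(s['eye'])+(rays(s,uv)*z[:,None])@np.array(s['rotation']).T
E
python3 - <<'E'
from h import *
for n in('scene','top'):
    s=snap(n,n+'0'); print(n,s['fx'],s['k1'],s['eye'],np.array(s['rotation']).round(3).tolist())
print(sensors.sense(),r.hold_point_z)
E
```

```text
pics
scene 451.17205820687025 -0.09743617657576734 [1069.52082394 -116.50330564  978.76846046] [-149.267, 0.596, 69.595]
top 437.19627121852557 -0.09924274089104847 [ 500.23935314   29.02288813 1076.70094793] [-174.983, 0.066, -89.61]
{'clock': 0.1, 'joints': array([-7.10247087e+01,  1.72112041e+01,  8.71735851e+01, -5.93535916e-04,
        7.56711391e+01, -3.81484219e+00]), 'joint_vel': array([ 0.04301444, -0.03317751, -0.05350459,  0.10939796, -0.07560347,
       -0.02788936]), 'joint_efforts': array([ 1.82989454e-03, -5.32645261e+01, -3.53281188e+01,  7.10114487e-02,
        2.34947907e-02, -6.10089728e-05]), 'tcp_pos': array([ 212.97982464, -506.85444896,  204.97827085]), 'tcp_rot': array([-9.00558427e+01,  3.14739085e-03, -1.57209721e+02]), 'ft_force': array([ 0.43564367, -0.7542153 , -0.31279544]), 'wrist_torque': array([ 0.02972941,  0.00961317, -0.01298259]), 'grip_width': 93.68292277335314} 18.8
```

View pics/top0.png

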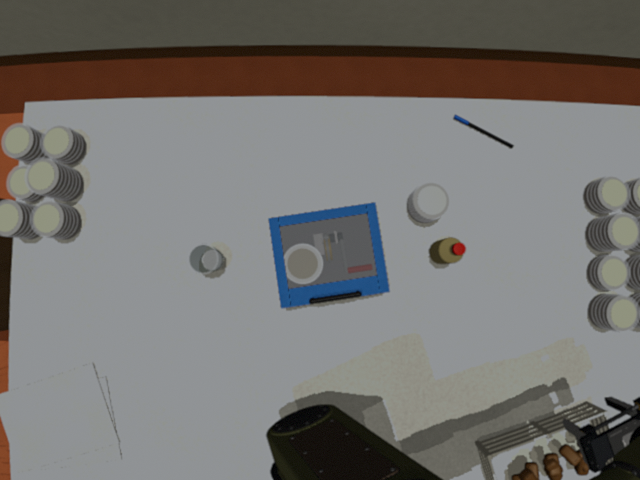

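View pics/scene0.png

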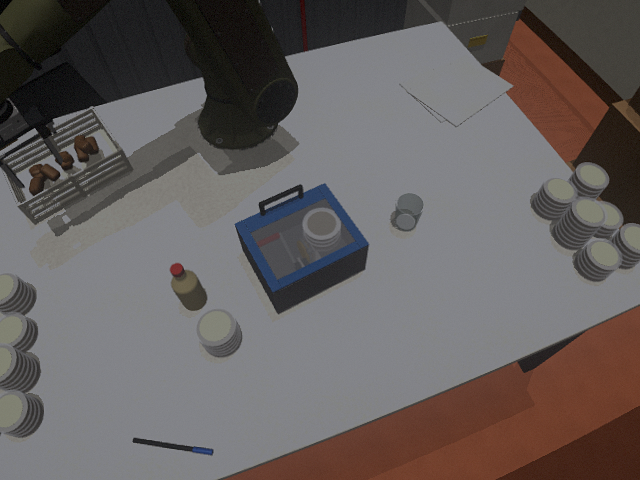

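The top view shows the blue lid with corners at about (269,218), (375,203), (389,292) and (283,307), and the black bar near (335,297). The beaker is at (207,260), the dish stack at (430,202) and the bottle at (447,250). The scene view agrees. Camera rotation is given as roll, pitch, yaw.

```bash
python3 - <<'E'
t=open('h.py').read().replace("np.array(s['rotation'])","Rm(s['rotation'])").replace("def snap","from scipy.spatial.transform import Rotation as Ro\ndef Rm(a): return Ro.from_euler('xyz',a,degrees=True).as_matrix()\ndef snap")
open('h.py','w').write(t)
E
python3 - <<'E'
from h import *
for n in('top','scene'):
    s=snap(n); h=cv2.cvtColor(s['color'],cv2.COLOR_RGB2HSV)
    m=cv2.inRange(h,(100,120,40),(125,255,255)); 
    c=max(cv2.findContours(m,cv2.RETR_EXTERNAL,cv2.CHAIN_APPROX_NONE)[0],key=cv2.contourArea)
    hull=cv2.convexHull(c)
    P=onplane(s,hull[:,0],121.5)[:,:2] 
    rect=cv2.minAreaRect(P.astype(np.float32)); print(n,rect)
    (cx,cy),(a,b),an=rect
    print('hull px',cv2.boundingRect(hull))
    # black bar
    if n=='top':
        x,y,w,hh=cv2.boundingRect(hull); b2=np.zeros_like(m); cv2.fillConvexPoly(b2,hull,255)
        k=(s['color'].max(2)<28).astype(np.uint8)*255; k[:280]=0;k[312:]=0;k[:,:290]=0;k[:,:][:,380:]=0
        c=max(cv2.findContours(k,cv2.RETR_EXTERNAL,cv2.CHAIN_APPROX_NONE)[0],key=cv2.contourArea)
        print('bar',cv2.minAreaRect(c), cv2.minAreaRect(onplane(s,c[:,0],155.5)[:,:2].astype(np.float32)))
        for q in [(335,297),(328,298),(345,295),(280,260),(430,202)]: print(q,pts(s,[q]).round(1))
    print('beaker etc', onplane(s,[(207,260)],0) if n=='top' else '', pts(s,[(430,202)]) if n=='top' else '')
E
```

```text
top ((537.7142944335938, 21.854042053222656), (197.25941467285156, 236.937744140625), 8.987984657287598)
hull px (269, 203, 120, 105)
bar ((334.6080322265625, 297.1943359375), (3.6889686584472656, 49.80107116699219), 81.15818786621094) ((447.29052734375, 8.265716552734375), (7.6493425369262695, 104.2773666381836), 9.160417556762695)
(335, 297) [[448.2   7.7 163.7]]
(328, 298) [[446.1  22.2 164.8]]
(345, 295) [[452.3 -13.2 161.3]]
(280, 260) [[525.2 127.5 119.1]]
(430, 202) [[ 662.2 -213.    82. ]]
beaker etc [[526.71052643 321.38821506   0.        ]] [[ 662.17289318 -213.00851965   81.99957886]]
scene ((538.29150390625, 20.799964904785156), (197.7845916748047, 237.97988891601562), 8.898995399475098)
hull px (235, 184, 133, 108)
beaker etc
```

Call:
{"api": "move_arm", "payload": {
  "deltas": [
    [[0,0,3.8],[11.7,25.75,1],0],
    [[0,0,3.8],[11.7,25.75,1],0],
    [[0,0,3.8],[11.7,25.75,1],0],
    [[0,0,3.8],[11.7,25.75,1],0],
    [[0,0,3.8],[11.7,25.75,1],0],
    [[0,0,3.8],[11.7,25.75,1],0],
    [[0,0,3.8],[11.7,25.75,1],0],
    [[0,0,3.8],[11.7,25.75,1],0],
    [[0,0,3.8],[11.7,25.75,1],0],
    [[0,0,3.8],[11.7,25.75,1],0],
    [[0,0,3.8],[11.7,25.75,1],0],
    [[0,0,3.8],[11.7,25.75,1],0],
    [[0,0,3.8],[11.7,25.75,1],0],
    [[0,0,3.8],[11.7,25.75,1],0],
    [[0,0,3.8],[11.7,25.75,1],0],
    [[0,0,3.8],[11.7,25.75,1],0],
    [[0,0,3.8],[11.7,25.75,1],0],
    [[0,0,3.8],[11.7,25.75,1],0],
    [[0,0,3.8],[11.7,25.75,1],0],
    [[0,0,3.8],[11.7,25.75,1],0]
  ]
}}

```text
clock: 1.87
tcp_pos: [447.3, 9.4, 225.5]
tcp_rot: [-90.0, -0.0, -81.0]
ft_force: [-0.2, -1.5, 0.5]
grip_width: 94.0
```

Call:
{"api": "move_arm", "payload": {
  "deltas": [
    [[0,0,0],[0,-0.2,-11],0],
    [[0,0,0],[0,-0.2,-11],0],
    [[0,0,0],[0,-0.2,-11],0],
    [[0,0,0],[0,-0.2,-11],0],
    [[0,0,0],[0,-0.2,-11],0],
    [[0,0,0],[0,-0.2,-11],0],
    [[0,0,0],[0,-0.2,-11],0],
    [[0,0,0],[0,-0.2,-9],0],
    [[0,0,0],[0,0,0],0]
  ]
}}

```text
clock: 2.62
tcp_pos: [446.3, 6.4, 137.9]
tcp_rot: [-90.1, 0.0, -81.2]
ft_force: [-0.3, 0.1, -0.7]
grip_width: 93.9
```

Run:
```python
from h import *
s=snap('scene')
cv2.imwrite('pics/s1.png',cv2.resize(s['color'][130:330,180:440,::-1],None,fx=3,fy=3))
```

```text
(no output)
```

View pics/s1.png

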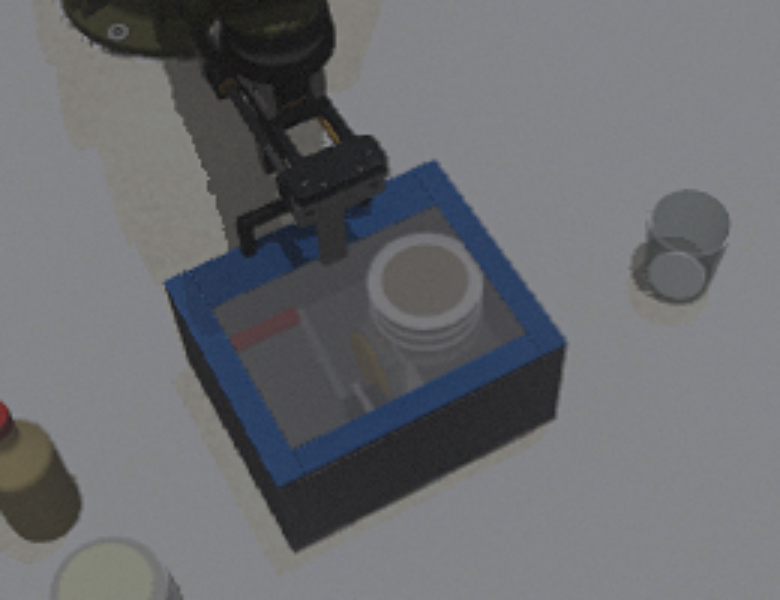

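The fingers straddle the bar (crop (330,220)), with the bar's ends visible on both sides. Next I'll close.

Call:
{"api": "move_arm", "payload": {
  "deltas": [
    [[0,0,0],[0,0,0],1],
    [[0,0,0],[0,0,0],1],
    [[0,0,0],[0,0,0],1],
    [[0,0,0],[0,0,0],1],
    [[0,0,0],[0,0,0],1],
    [[0,0,0],[0,0,0],1],
    [[0,0,0],[0,0,0],1],
    [[0,0,0],[0,0,0],1]
  ]
}}

```text
clock: 3.33
tcp_pos: [447.1, 6.3, 139.5]
tcp_rot: [-90.0, -0.0, -81.2]
ft_force: [0.2, 0.1, -0.4]
grip_width: 43.9
```

Run:
```python
import numpy as np
c,s=np.cos(np.radians(8.9)),np.sin(np.radians(8.9))
def arc(px,pz,th): 
    return np.stack([c*(px*np.cos(th)+pz*np.sin(th)),s*(px*np.cos(th)+pz*np.sin(th)),-px*np.sin(th)+pz*np.cos(th)],1)
th=np.linspace(0,1.755,39); d=np.diff(arc(-192,42,th),axis=0)
print(d.round(1).tolist())
print(arc(-192,42,th)[[0,19,38]].round(1))
```

```text
[[2.1, 0.3, 8.8], [2.5, 0.4, 8.7], [2.9, 0.5, 8.6], [3.3, 0.5, 8.4], [3.7, 0.6, 8.3], [4.1, 0.6, 8.1], [4.4, 0.7, 7.9], [4.8, 0.7, 7.7], [5.1, 0.8, 7.5], [5.5, 0.9, 7.2], [5.8, 0.9, 6.9], [6.1, 1.0, 6.7], [6.4, 1.0, 6.4], [6.7, 1.0, 6.1], [6.9, 1.1, 5.7], [7.2, 1.1, 5.4], [7.4, 1.2, 5.1], [7.7, 1.2, 4.7], [7.9, 1.2, 4.4], [8.1, 1.3, 4.0], [8.2, 1.3, 3.6], [8.4, 1.3, 3.2], [8.5, 1.3, 2.8], [8.6, 1.4, 2.4], [8.7, 1.4, 2.0], [8.8, 1.4, 1.6], [8.9, 1.4, 1.2], [8.9, 1.4, 0.8], [9.0, 1.4, 0.4], [9.0, 1.4, -0.1], [9.0, 1.4, -0.5], [8.9, 1.4, -0.9], [8.9, 1.4, -1.3], [8.8, 1.4, -1.7], [8.7, 1.4, -2.1], [8.6, 1.3, -2.5], [8.5, 1.3, -2.9], [8.3, 1.3, -3.3]]
[[-189.7  -29.7   42. ]
 [ -89.3  -14.   174.5]
 [  75.5   11.8  181.1]]
```

Call:
{"api": "move_arm", "payload": {
  "deltas": [
    [[0,0,0],[0,0,0],1],
    [[0,0,0],[0,0,0],1],
    [[0,0,0],[0,0,0],1],
    [[0,0,0],[0,0,0],1],
    [[0,0,0],[0,0,0],1],
    [[0,0,0],[0,0,0],1],
    [[0,0,0],[0,0,0],1],
    [[0,0,0],[0,0,0],1]
  ]
}}

```text
clock: 4.0
tcp_pos: [446.6, 6.3, 139.4]
tcp_rot: [-90.1, 0.0, -81.2]
ft_force: [-4.6, -1.6, 3.0]
grip_width: 11.0
```

Call:
{"api": "move_arm", "payload": {
  "deltas": [
    [[0,0,0],[2.1,0.3,8.8],1],
    [[0,0,0],[2.5,0.4,8.7],1],
    [[0,0,0],[2.9,0.5,8.6],1],
    [[0,0,0],[3.3,0.5,8.4],1],
    [[0,0,0],[3.7,0.6,8.3],1],
    [[0,0,0],[4.1,0.6,8.1],1],
    [[0,0,0],[4.4,0.7,7.9],1],
    [[0,0,0],[4.8,0.7,7.7],1],
    [[0,0,0],[5.1,0.8,7.5],1]
  ]
}}

```text
clock: 4.75
tcp_pos: [479.1, 11.4, 214.8]
tcp_rot: [-90.2, 0.0, -81.2]
ft_force: [-14.4, -1.9, 6.1]
grip_width: 11.2
```

Call:
{"api": "move_arm", "payload": {
  "deltas": [
    [[0,0,0],[5.5,0.9,7.2],1],
    [[0,0,0],[5.8,0.9,6.9],1],
    [[0,0,0],[6.1,1.0,6.7],1],
    [[0,0,0],[6.4,1.0,6.4],1],
    [[0,0,0],[6.7,1.0,6.1],1],
    [[0,0,0],[6.9,1.1,5.7],1],
    [[0,0,0],[7.2,1.1,5.4],1],
    [[0,0,0],[7.4,1.2,5.1],1],
    [[0,0,0],[7.7,1.2,4.7],1],
    [[0,0,0],[7.9,1.2,4.4],1]
  ]
}}

```text
clock: 5.58
tcp_pos: [547.9, 22.1, 274.6]
tcp_rot: [-89.9, -0.0, -81.2]
ft_force: [-2.6, -0.1, 3.2]
grip_width: 11.0
```

Call:
{"api": "move_arm", "payload": {
  "deltas": [
    [[0,0,0],[8.1,1.3,4.0],1],
    [[0,0,0],[8.2,1.3,3.6],1],
    [[0,0,0],[8.4,1.3,3.2],1],
    [[0,0,0],[8.5,1.3,2.8],1],
    [[0,0,0],[8.6,1.4,2.4],1],
    [[0,0,0],[8.7,1.4,2.0],1],
    [[0,0,0],[8.8,1.4,1.6],1],
    [[0,0,0],[8.9,1.4,1.2],1],
    [[0,0,0],[8.9,1.4,0.8],1],
    [[0,0,0],[9,1.4,0.4],1]
  ]
}}

```text
clock: 6.42
tcp_pos: [634.3, 35.4, 295.7]
tcp_rot: [-89.9, -0.0, -81.2]
ft_force: [-1.8, -3.1, 5.1]
grip_width: 11.0
```

Call:
{"api": "move_arm", "payload": {
  "deltas": [
    [[0,0,0],[9,1.4,-0.1],1],
    [[0,0,0],[9,1.4,-0.5],1],
    [[0,0,0],[8.9,1.4,-0.9],1],
    [[0,0,0],[8.9,1.4,-1.3],1],
    [[0,0,0],[8.8,1.4,-1.7],1],
    [[0,0,0],[8.7,1.4,-2.1],1],
    [[0,0,0],[8.6,1.3,-2.5],1]
  ]
}}

```text
clock: 7.0
tcp_pos: [696.2, 45.1, 286.2]
tcp_rot: [-89.9, -0.0, -81.2]
ft_force: [-1.1, -2.5, 0.2]
grip_width: 10.8
```

Call:
{"api": "move_arm", "payload": {
  "deltas": [
    [[0,0,0],[8.5,1.3,-2.9],1],
    [[0,0,0],[8.3,1.3,-3.3],1],
    [[0,0,0],[0,0,0],1],
    [[0,0,0],[0,0,0],1],
    [[0,0,0],[0,0,0],1]
  ]
}}

```text
clock: 7.42
tcp_pos: [712.7, 47.7, 279.6]
tcp_rot: [-89.9, -0.0, -81.2]
ft_force: [1.0, -3.1, 1.2]
grip_width: 11.0
```

Call:
{"api": "move_arm", "payload": {
  "deltas": [
    [[0,0,0],[0,0,0],0.76],
    [[0,0,0],[0,0,0],0.76],
    [[0,0,0],[0,0,0],0.76],
    [[0,0,0],[0,0,0],0.76],
    [[0,0,0],[0,0,0],0.76]
  ]
}}

```text
clock: 7.83
tcp_pos: [712.3, 48.1, 278.8]
tcp_rot: [-90.0, 0.0, -81.2]
ft_force: [0.5, -0.5, -0.3]
grip_width: 22.4
```

Run:
```python
from h import *
s=snap('scene')
cv2.imwrite('pics/s2.png',cv2.resize(s['color'][100:340,160:440,::-1],None,fx=2.5,fy=2.5))
```

```text
(no output)
```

View pics/s2.png

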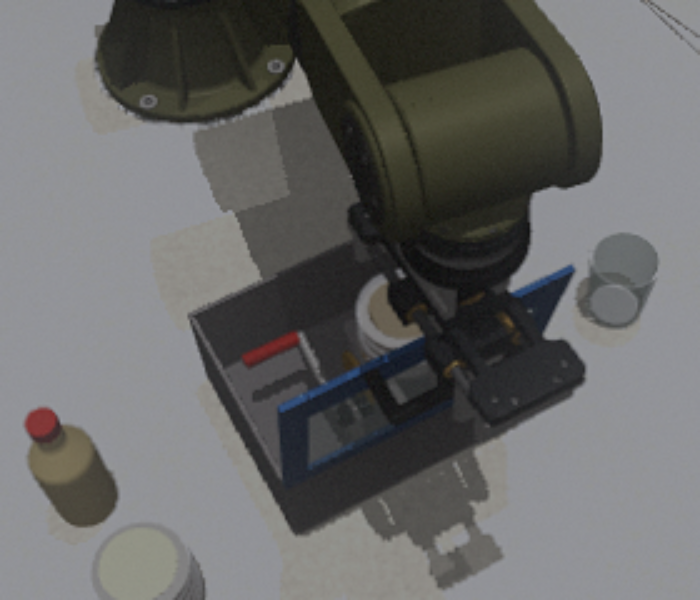

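The lid is leaning back on its stop. The red handle shows at crop (270,348), with room around it. Next I'll rise clear of the bar.

Call:
{"api": "move_arm", "payload": {
  "deltas": [
    [[0,0,0],[0,0,8],0.76],
    [[0,0,0],[0,0,10],0.76],
    [[0,0,0],[0,0,12],0.76],
    [[0,0,0],[0,0,12],0.76],
    [[0,0,0],[0,0,12],0.76],
    [[0,0,0],[0,0,12],0.76],
    [[0,0,0],[0,0,0],0.76]
  ]
}}

```text
clock: 8.47
tcp_pos: [712.6, 47.9, 348.6]
tcp_rot: [-89.7, -0.0, -81.2]
ft_force: [-1.0, 0.3, 0.8]
grip_width: 22.4
```

```bash
cat > lev.py <<'E'
from h import *
s=snap('scene'); h=cv2.cvtColor(s['color'],cv2.COLOR_RGB2HSV)
m=cv2.inRange(h,(0,120,60),(8,255,255))|cv2.inRange(h,(172,120,60),(180,255,255))
m[:200]=0;m[300:]=0;m[:,:225]=0;m[:,330:]=0
c=max(cv2.findContours(m,cv2.RETR_EXTERNAL,cv2.CHAIN_APPROX_NONE)[0],key=cv2.contourArea)
print(cv2.minAreaRect(c))
P=onplane(s,c[:,0],91+3); R=cv2.minAreaRect(P[:,:2].astype(np.float32)); print(R)
ya=np.radians(8.9);A=np.array([[np.cos(ya),-np.sin(ya)],[np.sin(ya),np.cos(ya)]])
C=np.array([538,21.3])
for q in [(-39.8,-65),(40,-65)]: print(q,C+A@q)
print('case-frame of seen',A.T@(np.array(R[0])-C))
E
python3 lev.py
```

```text
((267.96826171875, 239.01461791992188), (5.168384075164795, 23.25773048400879), 65.224853515625)
((508.8465270996094, -48.8060302734375), (14.04251766204834, 54.58596420288086), 8.58651065826416)
(-39.8, -65) [508.73537245 -49.07486465]
(40, -65) [587.57456974 -36.72897582]
case-frame of seen [-39.6485922 -64.7515992]
```

Call:
{"api": "move_arm", "payload": {
  "deltas": [
    [[0,0,0],[-17,-8.1,0],0.55],
    [[0,0,0],[-17,-8.1,0],0.55],
    [[0,0,0],[-17,-8.1,0],0.55],
    [[0,0,0],[-17,-8.1,0],0.55],
    [[0,0,0],[-17,-8.1,0],0.55],
    [[0,0,0],[-17,-8.1,0],0.55],
    [[0,0,0],[-17,-8.1,0],0.55],
    [[0,0,0],[-17,-8.1,0],0.55],
    [[0,0,0],[-17,-8.1,-10],0.55],
    [[0,0,0],[-17,-8.1,-20],0.55],
    [[0,0,0],[-17,-8.1,-20],0.55],
    [[0,0,0],[-17,-8,-20],0.55],
    [[0,0,0],[0,0,-20],0.55],
    [[0,0,0],[0,0,-20],0.55],
    [[0,0,0],[0,0,-20],0.55],
    [[0,0,0],[0,0,-20],0.55],
    [[0,0,0],[0,0,-20],0.55],
    [[0,0,0],[0,0,-10],0.55],
    [[0,0,0],[0,0,0],0.55]
  ]
}}

```text
clock: 10.1
tcp_pos: [507.3, -49.0, 162.6]
tcp_rot: [-90.2, 0.1, -81.2]
ft_force: [0.2, 0.1, 0.1]
grip_width: 42.4
```

Run:
```python
from h import *
s=snap('scene')
cv2.imwrite('pics/s3.png',cv2.resize(s['color'][130:330,180:440,::-1],None,fx=3,fy=3))
```

```text
(no output)
```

View pics/s3.png

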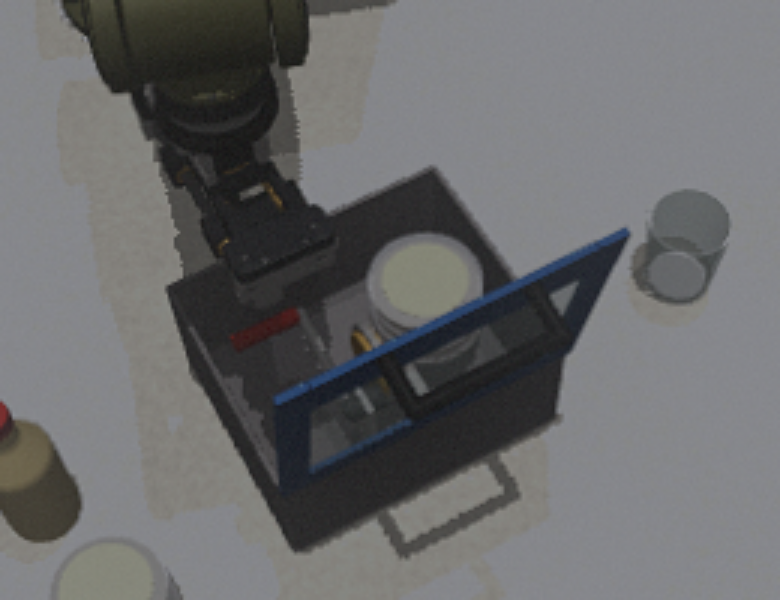

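The lid rests on its stop, and the gripper is above the red handle (crop (265,330)). Next I'll descend and grip.

Call:
{"api": "move_arm", "payload": {
  "deltas": [
    [[0,0,0],[0.2,0,-12],0.55],
    [[0,0,0],[0.2,0,-12],0.55],
    [[0,0,0],[0.2,0,-12],0.55],
    [[0,0,0],[0.2,0,-12],0.55],
    [[0,0,0],[0.2,0,-12],0.55],
    [[0,0,0],[0,0,-12],0.55],
    [[0,0,0],[0,0,-10],0.55],
    [[0,0,0],[0,0,-8],0.55],
    [[0,0,0],[0,0,0],0.55]
  ]
}}

```text
clock: 10.9
tcp_pos: [509.1, -49.1, 74.0]
tcp_rot: [-90.1, 0.0, -81.2]
ft_force: [-0.5, 0.1, -0.3]
grip_width: 42.1
```

Call:
{"api": "move_arm", "payload": {
  "deltas": [
    [[0,0,0],[0,0,0],1],
    [[0,0,0],[0,0,0],1],
    [[0,0,0],[0,0,0],1],
    [[0,0,0],[0,0,0],1],
    [[0,0,0],[0,0,0],1],
    [[0,0,0],[0,0,0],1],
    [[0,0,0],[0,0,0],1],
    [[0,0,0],[0,0,0],1]
  ]
}}

```text
clock: 11.57
tcp_pos: [508.1, -49.4, 74.9]
tcp_rot: [-90.2, 0.0, -81.2]
ft_force: [-11.4, -2.2, 7.4]
grip_width: 13.0
```

Run:
```python
from h import *
# handle arc from lever angle 0 to 1.22 with tool tilt growing to T (about case -y: tips forward, body back)
ya=np.radians(8.9); cx=np.array([np.cos(ya),np.sin(ya),0]); z=np.array([0,0,1])
N=20; th=np.linspace(0,1.22,N+1); T=np.radians(np.linspace(0,24,N+1))
H=lambda a:-85*np.cos(.35+a)[:,None]*cx+85*np.sin(.35+a)[:,None]*z
tip=18.8*(np.sin(T)[:,None]*cx-np.cos(T)[:,None]*z)
print(np.diff(H(th)+tip,axis=0).round(1).tolist()); print((H(th)+tip)[[0,-1]])
ay=np.array([-np.sin(ya),np.cos(ya),0]); print('turn/row',(-ay*24/N).round(3), Ro.from_rotvec(-ay*.1).apply([0,0,-1]))
```

```text
[[2.3, 0.4, 4.8], [2.6, 0.4, 4.7], [2.9, 0.4, 4.6], [3.1, 0.5, 4.4], [3.4, 0.5, 4.2], [3.6, 0.6, 4.1], [3.9, 0.6, 3.9], [4.1, 0.6, 3.6], [4.3, 0.7, 3.4], [4.5, 0.7, 3.2], [4.7, 0.7, 2.9], [4.8, 0.8, 2.7], [5.0, 0.8, 2.4], [5.1, 0.8, 2.1], [5.2, 0.8, 1.8], [5.3, 0.8, 1.5], [5.4, 0.8, 1.2], [5.4, 0.8, 0.9], [5.5, 0.9, 0.6], [5.5, 0.9, 0.3]]
[[-78.88531584 -12.3531108   10.34631363]
 [  7.48770941   1.172544    67.82531845]]
turn/row [ 0.186 -1.186 -0.   ] [ 0.09863141  0.01544527 -0.99500417]
```

Call:
{"api": "move_arm", "payload": {
  "deltas": [
    [[0.186,-1.186,0],[2.3,0.4,4.8],1],
    [[0.186,-1.186,0],[2.6,0.4,4.7],1],
    [[0.186,-1.186,0],[2.9,0.4,4.6],1],
    [[0.186,-1.186,0],[3.1,0.5,4.4],1],
    [[0.186,-1.186,0],[3.4,0.5,4.2],1],
    [[0.186,-1.186,0],[3.6,0.6,4.1],1],
    [[0.186,-1.186,0],[3.9,0.6,3.9],1],
    [[0.186,-1.186,0],[4.1,0.6,3.6],1],
    [[0.186,-1.186,0],[4.3,0.7,3.4],1],
    [[0.186,-1.186,0],[4.5,0.7,3.2],1]
  ]
}}

```text
clock: 12.4
tcp_pos: [542.0, -44.3, 117.0]
tcp_rot: [-78.2, 0.0, -81.2]
ft_force: [-22.9, -1.5, 23.7]
grip_width: 13.2
```

Call:
{"api": "move_arm", "payload": {
  "deltas": [
    [[0.186,-1.186,0],[4.3,0.7,3.5],1],
    [[0.186,-1.186,0],[4.4,0.8,3.3],1],
    [[0.186,-1.186,0],[4.8,0.8,3.0],1],
    [[0.186,-1.186,0],[5.0,0.8,2.7],1],
    [[0.186,-1.186,0],[5.2,0.8,2.4],1],
    [[0.186,-1.186,0],[5.3,0.8,1.5],1],
    [[0.186,-1.186,0],[5.4,0.8,1.2],1]
  ]
}}

```text
clock: 12.98
tcp_pos: [577.9, -38.6, 133.3]
tcp_rot: [-69.6, 0.0, -81.2]
ft_force: [-6.4, -4.0, -1.5]
grip_width: 13.2
```

Call:
{"api": "move_arm", "payload": {
  "deltas": [
    [[0.186,-1.186,0],[5.4,0.8,0.9],1],
    [[0.186,-1.186,0],[5.5,0.9,0.6],1],
    [[0.186,-1.186,0],[5.5,0.9,0.3],1],
    [[0,0,0],[0,0,0],1],
    [[0,0,0],[0,0,0],1],
    [[0,0,0],[0,0,0],1],
    [[0,0,0],[0,0,0],1]
  ]
}}

```text
clock: 13.57
tcp_pos: [594.4, -36.0, 135.0]
tcp_rot: [-66.1, 0.0, -81.2]
ft_force: [-4.5, -2.3, 1.7]
grip_width: 13.0
```

Run:
```python
from h import *
s=snap('scene')
cv2.imwrite('pics/s4.png',cv2.resize(s['color'][130:330,180:440,::-1],None,fx=3,fy=3))
t=snap('top')
cv2.imwrite('pics/t4.png',cv2.resize(t['color'][180:330,180:480,::-1],None,fx=2.6,fy=2.6))
st=sensors.sense(); p=st['tcp_pos']; R=Rm(st['tcp_rot']); g=p-18.8*R[:,1]
C=np.array([538,21.3]);ya=np.radians(8.9);A=np.array([[np.cos(ya),-np.sin(ya)],[np.sin(ya),np.cos(ya)]])
q=A.T@(g[:2]-C); print(p,g,q,'lever',np.arctan2(g[2]-62,40-q[0])-.35,'rad',np.hypot(g[2]-62,40-q[0]),st['ft_force'],st['grip_width'])
# top dish: depth in scene crop region
d=pts(s,[(320,222),(322,228),(316,224),(325,220)]); print(d.round(1))
d=A.T@(np.array([0,0]));
```

```text
[594.39380244 -35.99256571 135.01054397] [586.85434783 -37.17072357 152.19217859] [ 39.22010669 -65.32500323] lever 1.2121495252003962 rad 90.19555040249689 [-4.72335824 -4.16799215  1.82617904] 13.364343069175428
[[528.9  72.3 127.9]
 [547.   70.5 129.9]
 [529.9  62.3 126.5]
 [528.6  84.6 129.2]]
```

View pics/s4.png

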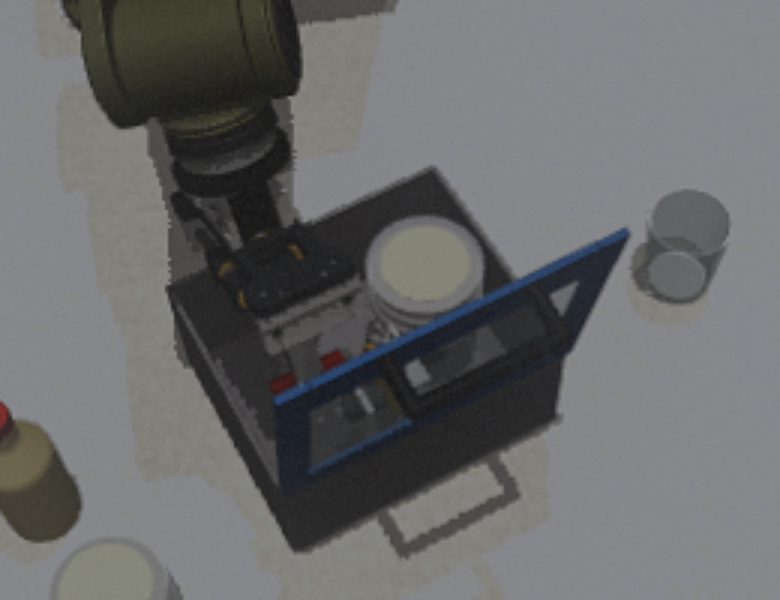

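View pics/t4.png

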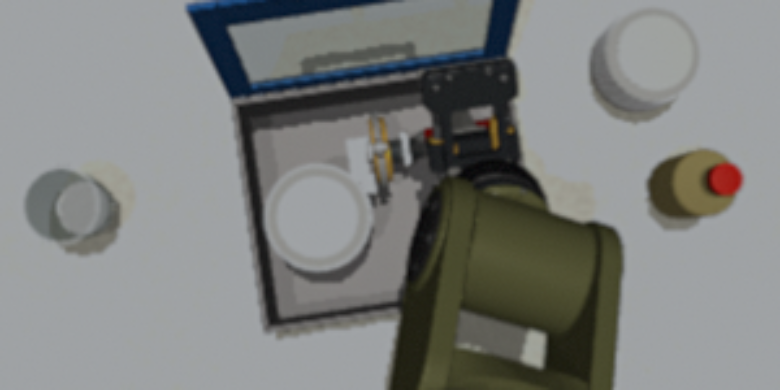

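The handle is held at the top, with red showing on both sides of the fingers (crop (282,383) and (333,358)). The dish top reads about 128 mm, the lid is on its stop and the bystanders are in place. I'll settle and hand in.

Call:
{"api": "move_arm", "payload": {
  "deltas": [
    [[0,0,0],[0,0,0],1],
    [[0,0,0],[0,0,0],1],
    [[0,0,0],[0,0,0],1],
    [[0,0,0],[0,0,0],1],
    [[0,0,0],[0,0,0],1],
    [[0,0,0],[0,0,0],1]
  ]
}}

```text
clock: 14.17
tcp_pos: [594.4, -36.0, 135.0]
tcp_rot: [-66.1, 0.0, -81.2]
ft_force: [-5.1, -3.6, 2.0]
grip_width: 13.1
```

Run:
```python
from h import *
st=sensors.sense(); print(st['tcp_pos'],st['grip_width'],st['ft_force']); print(r.hand_in())
```

```text
[594.37194509 -35.98055101 134.99035404] 13.116174727208774 [-5.05000828 -3.60216962  2.01031954]
the job is handed in; nothing more can be done
None
```

I opened the lid until it rested on its stop, then swung the red lever up to the top. I handed the job in at about 14 s with the gripper still holding the handle. No verdict was reported.

**Last checks:**
- **Lever:** about 1.21 rad worked out from the gripper pose, against a target of 1.22. The pose did not change over the last 0.5 s.
- **Grip:** the fingers stand 13 mm apart on the 14 mm handle.
- **Dishes:** the top of the stack reads 127–130 mm above the table, and 128.5 mm is expected at full lift.
- **Lid and glassware:** in the pictures the lid leans back on its stop, and the dish stack, bottle and beaker look unmoved. I did not measure either.

**Disagreements:**
- **Grip point:** it came out 90 mm from the lever axis instead of 85 mm, so the handle probably sits about 5 mm towards the fingertips from the pad centre. That shifts the lever angle by only about 0.02 rad.
- **Wrist force:** it reached about 33 N partway up the lever swing. I moved the path outward, and it dropped to about 6 N while holding.

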